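# Hold a slide cassette in the reader's slot

### The arm

A 7-joint arm with a two-finger parallel gripper is mounted at the origin on the work surface. World frame = base frame: x ahead of the robot, y to its left, z up, the work surface at z = 0. Lengths are in m, angles in rad, forces in N, time in s.
With the tool pointing down it reaches from about 0.425 to 1.025 m from the base axis. Payload 3.6 kg.
Tool frame: the origin (TCP) lies at the very end of the fingers, on their centre line; the grasp point (between the pads) lies 19 mm behind it; z points along the fingers, y is the line along which they close (so a half turn about z gives the same grasp; the last joint's range is limited). The gripper opens to 85 mm and grips with 20 to 120 N. Pads are 22 mm wide; open, the fingers measure 114 mm over their backs; the gripper's body (76 mm by 85 mm) begins 54 mm behind the grasp point. The pads swing forward as they close: fully open they stand 13 mm farther back than shut.
Start: joints at [-1.397, 0.591, 0.048, 1.609, -0.033, 0.943, -0.034], TCP at [0.192, 0.699, 0.231] pointing down, gripper open.
Joint ranges: [-2.69, 2.69], [-0.47, 2.24], [-1.27, 1.36], [0.19, 2.51], [-1.53, 4.68], [0.08, 2.07], [-3.09, 3.09]. Speed limits (rad/s): [2.57, 2.57, 3.14, 3.14, 3.14, 3.14, 3.14].

### API

Orientations are given as a 3x3 rotation matrix whose columns are the frame's x, y, z axes.
In Python, from rig import ctrl, eyes gives the robot as it stands. The module is installed in compiled form; this text tells all that it offers.
- The arm moves only by the tool arm_command, never from a script. Its argument "plan" is a list of rows, each a list of 6 numbers: the shift along the tool's x, y, z scaled (see below), then the turn, a rotation vector about the tool's x, y, z scaled (see below). A call has 1 to 12 rows; each row is the pose to reach, as a shift and turn from the pose commanded when the call began, along the tool's axes at that moment; what a row does not reach only later rows make up. The controller multiplies each number of a shift by 0.5 m and each number of a turn by 0.5 rad. A row lasts 1/10 s, in which the tool goes at most 50 mm and 8.59 degrees, less where a joint would pass 70% of its speed; a pose out of reach is approached as far as the arm can. A call with a number of a shift or a turn outside -1 to 1 is refused whole. A call with a gripper value outside its range is refused whole. "fingers" is the opening, from 0 (shut) to 1 (fully open), set as the call begins (left out, the last holds). The fingers move at their own pace and stop on an object; "squeeze" is the grip in N (left out, the last holds). Time passes only in rows, so rows that repeat a pose let the fingers close. It gives the time, the measured TCP pose, the force, the opening and the grip force at its end, in the units of the state.
- ctrl.sense(): the state, without advancing time (a new reading comes with each control period).
- eyes.get_image(name): name is "scene" or "top" or "wrist"; returns (picture, depth): 480x640x3 uint8, blue, green, red; 480x640 float32, m along the optical axis (not along the pixel's ray), 0 where there is no reading.
- eyes.camera_model(name): a dict with "mtx" (3x3 intrinsics, pixels), "R" (3x3) and "t" (3): a world point X has camera coordinates R X + t. Camera axes: x right, y down, z forward; pixel columns grow to the right and rows downward; lengths in m; the calibration is good to about 2 mm. A picture is of the moment at which its call begins: read the wrist's pose just before it. camera_model takes no time and is no camera call; for the wrist camera it gives the pose at the moment of the call.
- ctrl.close_job(): hands the job in; it is judged then, once.
The state is a dict: "time": time; "q": joint angles; "joint_velocities": joint speeds; "joint_torque": joint torques, N m; "position": TCP position; "tcp_rot": TCP orientation; "wrist_force": force on the tool from outside, world axes, zero at the start; "ft_torque": the same for the moment, N m; "opening": finger opening in m; "grip_force": force on a finger pad.
Only numpy, scipy, OpenCV 4.12 (cv2) and the standard library are available. Lean on these libraries where they do the work, as an engineer would, in place of code of your own. Each camera call takes 0.05 s, during which the arm holds its last target. There are 200 camera calls.

### The job

Stand the flat slide cassette upright on the bench on its narrow white end, blue end up, and let go of it. Then take it again from above, lower it through the slot in the top of the reader until its orange band is level with the slot's mouth, and finish while still gripping it there, upright and hanging clear of the reader's floor. Leave the two bottles and the red slide box where they are.

Things in the scene. Friction and masses are not known exactly. Their poses are not given: they have to be found in the camera images.
- cassette: loose flat white slide cassette, plain slab 100 x 50 x 16 mm, 60 to 120 g, mass centre in its middle; 30 mm at its +x end blue (the top end), orange band round it. Starts flat, within 5 mm of centred on the rest block, underside 20 mm above the bench. Origin: centre of its 100 x 50 underside as it lies; x along the length to the blue end, y along the width, z through the thickness
- cassette_foot (a point): centre of the white end face (50 x 16 mm) that the cassette stands on and that enters the slot first, 50 mm from the cassette's middle along its -x; axes as the cassette's
- cassette_band (a point): point in the middle of the thickness and width, at the middle of the 10 mm wide orange band: 45 mm from the white end face, 55 mm from the blue end face; axes as the cassette's
- rest: fixed black rubber block, 56 x 30 x 20 mm high, under the cassette: its 30 mm width leaves 10 mm of the cassette free along either long side. Origin: centre of its underside on the bench; x along the 56 mm, aligned with the cassette to within 0.05 rad
- reader: fixed grey bench instrument with a white top, 200 (x) x 220 (y) x 100 mm high; its flat top holds the slot, a dark display and four flat keys. Origin: centre of its underside on the bench, z up
- reader_slot (a point): centre of the slot's mouth in the flat top, 100 mm above the bench; axes as the reader's, z up. The black-framed slot is 18 (x) by 52 mm (y), 2 mm more than the cassette each way, with a 3 mm lead-in chamfer; it passes the 14 mm top plate into a wider well (60 x 90 mm), floor 90 mm below the mouth. The cassette fits either way round
- bottle_a: bystander: small upright clear plastic bottle, 36 mm diameter, 80 mm high, 60 g; origin at the centre of its underside
- bottle_b: bystander: a second such bottle, 36 mm diameter, 80 mm high, 60 g; origin at the centre of its underside
- slide_box: bystander: red cardboard slide box, 80 (x) x 55 (y) x 30 mm high, 180 g, lying on the bench; origin at the centre of its underside

How it is judged:
On the way:
1. the cassette stands upright on its white end on the bench, let go (angle between cassette's own x axis and vertical below 0.1 rad and height (world z) of cassette_foot below 0.005 m and contact force between cassette and the arm below 0.05 N and contact force between cassette and the fingers below 0.05 N and linear speed of cassette below 0.02 m/s), for 0.2 s.
At the end, for the whole second after the job is handed in: cassette in the slot white end down, upright to 0.1 rad, its orange band's middle within 8 mm of the height of the slot's mouth and 5 mm of its centre (foot within 8 mm sideways), so clear of the floor, at rest (below 0.02 m/s), gripped by the fingers with over 3 N (z of cassette_band in the frame of reader_slot between -0.008 and 0.008 m and horizontal distance between cassette_band and reader_slot below 0.005 m and horizontal distance between cassette_foot and reader_slot below 0.008 m and angle between cassette's own x axis and vertical below 0.1 rad and contact force between cassette and the fingers above 3 N and linear speed of cassette below 0.02 m/s); the arm keeps its last pose, push and grip.
It fails at once if bottle a moved by more than 20 mm or tipped (distance of bottle_a from where it was at the start of the episode above 0.02 m or angle between bottle_a's own z axis and vertical above 0.35 rad).
It fails at once if bottle b moved by more than 20 mm or tipped (distance of bottle_b from where it was at the start of the episode above 0.02 m or angle between bottle_b's own z axis and vertical above 0.35 rad).
It fails at once if slide box moved by more than 20 mm or tipped (distance of slide_box from where it was at the start of the episode above 0.02 m or angle between slide_box's own z axis and vertical above 0.35 rad).
It also fails if it takes over 72 s, if anything falls off the work surface, if the arm or the gripper's body presses on something with over 40 N, if the wrist force passes 120 N, or if a joint passes its speed limit or range.

## Working session

There is one attempt and no reset: what is moved stays moved. The work goes in short steps, Python scripts to look and compute and a tool call to move; the robot and the scene stay as the last step left them, time stands still between calls to the robot, and variables do not carry over. Pictures are saved under pics/ and viewed, at most 10 in all, crops included, and the job is handed in when it is done.

Besides the shell and the picture viewer there is one more tool, called after "Call:" as name([rows], argument=value, ...), one row to a line, values as JSON. arm_command: Moves the arm, as the interface text tells. Its arguments: {"type":"object","properties":{"plan":{"type":"array","items":{"type":"array","items":{"type":"number","minimum":-1,"maximum":1}}},"fingers":{"type":"number"},"squeeze":{"type":"number"}},"required":["plan"]}

```bash
mkdir -p pics; ls; python3 - <<'E'
from rig import ctrl, eyes
import cv2, numpy as np
s=ctrl.sense()
print(s['time'],s['position'],np.round(s['tcp_rot'],3),s['opening'])
for n in("scene","top"):
    im,d=eyes.get_image(n); cv2.imwrite(f"pics/{n}0.png",im); np.save(f"{n}0.npy",d)
    m=eyes.camera_model(n); print(n,np.round(m['mtx'],1).tolist(),np.round(m['R'],3).tolist(),np.round(m['t'],3), 'pos',-m['R'].T@m['t'])
E
```

```text
pics
0.0 [0.19155849 0.69835725 0.23012192] [[-0.964  0.264 -0.   ]
 [ 0.264  0.964 -0.002]
 [-0.    -0.002 -1.   ]] 0.0852149907176797
scene [[453.7, 0.0, 315.5], [0.0, 453.7, 238.3], [0.0, 0.0, 1.0]] [[-0.273, 0.962, 0.01], [0.825, 0.239, -0.512], [-0.495, -0.132, -0.859]] [ 0.028 -0.453  1.288] pos [1.01874317 0.25130127 0.87412186]
top [[608.2, 0.0, 326.6], [0.0, 608.2, 241.0], [0.0, 0.0, 1.0]] [[-0.003, -1.0, -0.004], [-0.987, 0.003, -0.158], [0.158, 0.003, -0.987]] [0.142 0.562 1.214] pos [0.36271812 0.13653453 1.28867925]
```

View pics/scene0.png

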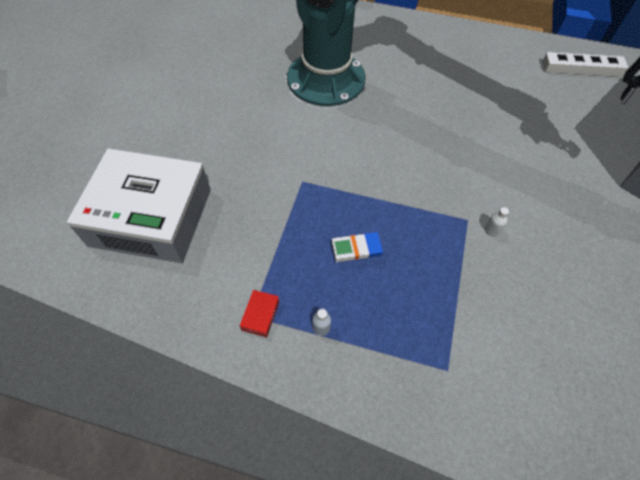

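View pics/top0.png

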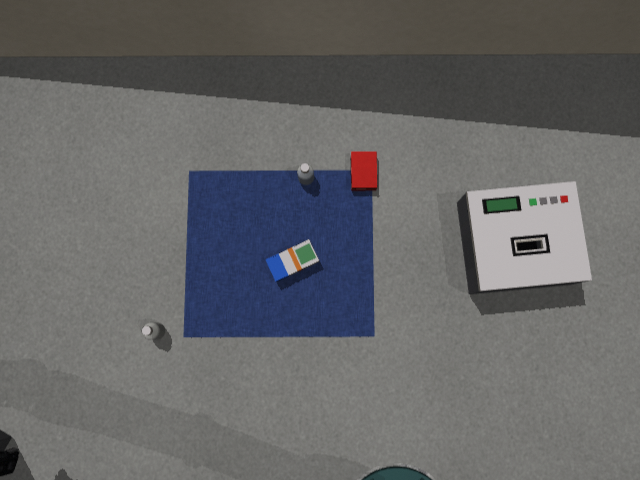

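The scene view shows the cassette at about (357,247), the reader's slot at (141,184), the bottles at (498,222) and (321,321) and the red box at (260,313). In the top view the cassette is at (292,260) with its blue end at lower left (277,268), the slot at (530,245), the bottles at (305,173) and (150,330) and the box at (364,170).

```bash
cat > h.py <<'E'
import numpy as np, cv2
from scipy.spatial.transform import Rotation as Ro
from rig import ctrl, eyes
def look(n,name=None):
    s=ctrl.sense(); m=eyes.camera_model(n); im,d=eyes.get_image(n)
    if name: cv2.imwrite(f"pics/{name}.png",im)
    return im,d,m
def ray(m,uv):
    c=-m['R'].T@m['t']; v=m['R'].T@np.linalg.solve(m['mtx'],[uv[0],uv[1],1.]); return c,v
def onplane(m,uv,z):
    c,v=ray(m,uv); return c+v*(z-c[2])/v[2]
def meet(m1,a,m2,b):
    c,v=ray(m1,a); e,w=ray(m2,b)
    k=np.linalg.lstsq(np.c_[v,-w],e-c,rcond=None)[0]; p,q=c+k[0]*v,e+k[1]*w
    return (p+q)/2,np.linalg.norm(p-q)
def hsv(im,lo,hi): return cv2.inRange(cv2.cvtColor(im,cv2.COLOR_BGR2HSV),np.array(lo),np.array(hi))
def blobs(mask,amin=20):
    n,l,st,c=cv2.connectedComponentsWithStats(mask); return sorted([(st[i,4],*np.round(c[i],1)) for i in range(1,n) if st[i,4]>=amin],reverse=True)
def go(p,R,s=None):
    """numbers for a move to pose p,R from the current one"""
    s=s or ctrl.sense(); A=np.array(s['tcp_rot']); 
    return np.round(A.T@(np.array(p)-s['position'])/.5,3),np.round(Ro.from_matrix(A.T@R).as_rotvec()/.5,3)
def down(yaw):
    """tool down, tool y (closing line) along world yaw"""
    y=np.array([np.cos(yaw),np.sin(yaw),0]); z=np.array([0,0,-1.]); return np.c_[np.cross(y,z),y,z]
E
python3 - <<'E'
from h import *
R={}
for n in("scene","top"):
    im=cv2.imread(f"pics/{n}0.png"); m=eyes.camera_model(n)
    print(n,'orange',blobs(hsv(im,(6,150,120),(20,255,255)),8)[:3]);
    print('blue',blobs(hsv(im,(105,200,150),(125,255,255)),20)[:3]);
    print('green',blobs(hsv(im,(50,100,60),(80,255,255)),20)[:4]);print('red',blobs(hsv(im,(0,180,100),(5,255,255)),20)[:3])
m=eyes.camera_model('top');ms=eyes.camera_model('scene')
for k,uv,z in(('slot',(530,245),.1),('cass',(292,260),.036),('blue',(277,268),.036),('ba',(305,170),.08),('bb',(150,330),.08),('box',(364,170),.03),('mat',(189,171),0),('mat2',(374,337),0)): print(k,onplane(m,uv,z).round(3))
print('slot',meet(m,(530,245),ms,(141,184)))
mw=eyes.camera_model('wrist'); s=ctrl.sense(); print('wrist cam in tool',(s['tcp_rot'].T@(-mw['R'].T@mw['t']-s['position'])).round(3),(s['tcp_rot'].T@mw['R'].T).round(2).tolist(),mw['mtx'][0,0])
E
```

```text
scene orange [(np.int32(60), np.float64(354.8), np.float64(246.8))]
blue [(np.int32(215), np.float64(373.6), np.float64(243.3)), (np.int32(159), np.float64(579.0), np.float64(13.2))]
green [(np.int32(284), np.float64(145.0), np.float64(220.0)), (np.int32(144), np.float64(343.0), np.float64(246.6)), (np.int32(25), np.float64(115.8), np.float64(215.1))]
red [(np.int32(1007), np.float64(259.1), np.float64(312.0))]
top orange [(np.int32(95), np.float64(294.2), np.float64(258.8))]
blue []
green [(np.int32(330), np.float64(501.2), np.float64(204.4)), (np.int32(216), np.float64(305.2), np.float64(253.5)), (np.int32(40), np.float64(532.7), np.float64(201.6))]
red [(np.int32(910), np.float64(363.7), np.float64(169.4)), (np.int32(37), np.float64(563.9), np.float64(198.6))]
slot [ 0.544 -0.262  0.1  ]
cass [0.524 0.212 0.036]
blue [0.507 0.243 0.036]
ba [0.704 0.184 0.08 ]
bb [0.38  0.488 0.08 ]
box [0.718 0.06  0.03 ]
mat [0.726 0.441 0.   ]
mat2 [0.366 0.042 0.   ]
slot (array([ 0.54467222, -0.2628304 ,  0.09656942]), np.float64(0.000276233816297077))
wrist cam in tool [ 0.066 -0.001 -0.14 ] [[0.0, -0.97, -0.26], [1.0, -0.0, 0.0], [-0.0, -0.26, 0.97]] 379.4136984573512
```

```bash
python3 - <<'E'
from h import *
b=meet(eyes.camera_model('top'),(294.2,258.8),eyes.camera_model('scene'),(354.8,246.8)); print('orange',b)
g=meet(eyes.camera_model('top'),(305.2,253.5),eyes.camera_model('scene'),(343.0,246.6)); print('green',g)
d=b[0]-g[0]; print('yaw',np.degrees(np.arctan2(d[1],d[0])))
print(go([.524,.212,.25],down(np.radians(29))))
E
```

```text
orange (array([0.52764885, 0.20845467, 0.02683003]), np.float64(0.0004514226568010133))
green (array([0.53791222, 0.18483015, 0.03337388]), np.float64(0.00033927252242850746))
yaw 113.48192922895927
(array([-0.898, -0.762, -0.038]), array([-0.004,  0.002,  1.594]))
```

Call:
arm_command([
  [-0.9,-0.76,-0.04,0,0,0.9],
  [-0.9,-0.76,-0.04,0,0,0.9],
  [-0.9,-0.76,-0.04,0,0,0.9],
  [-0.9,-0.76,-0.04,0,0,0.9],
  [-0.9,-0.76,-0.04,0,0,0.9],
  [-0.9,-0.76,-0.04,0,0,0.9],
  [-0.9,-0.76,-0.04,0,0,0.9],
  [-0.9,-0.76,-0.04,0,0,0.9],
  [-0.9,-0.76,-0.04,0,0,0.9],
  [-0.9,-0.76,-0.04,0,0,0.9],
  [-0.9,-0.76,-0.04,0,0,0.9],
  [-0.9,-0.76,-0.04,0,0,0.9],
], fingers=1)

```text
time: 1.3
position: [0.5265, 0.2102, 0.2513]
tcp_rot: [[-0.751, 0.66, 0.0], [0.66, 0.751, -0.001], [-0.001, -0.001, -1.0]]
wrist_force: [0.3, -0.6, 0.3]
opening: 0.0856
grip_force: 0.0
```

Call:
arm_command([
  [0,0,0,0,0,0.3],
  [0,0,0,0,0,0.6],
  [0,0,0,0,0,0.69],
  [0,0,0,0,0,0.69],
  [0,0,0,0,0,0.69],
])

```text
time: 1.8
position: [0.5249, 0.2137, 0.251]
tcp_rot: [[-0.488, 0.873, -0.001], [0.873, 0.488, -0.0], [0.0, -0.001, -1.0]]
wrist_force: [-0.5, -0.3, -0.1]
opening: 0.0852
grip_force: 0.0
```

```bash
python3 - <<'E'
from h import *
s=ctrl.sense(); print(s['time'],s['position'],np.round(s['tcp_rot'],3).tolist(),s['q'].round(2) if hasattr(s['q'],'round') else s['q'])
im,d,m=look('wrist','w1'); np.savez('w1.npz',im=im,d=d,**m)
E
```

```text
1.8 [0.52493425 0.21371592 0.25104303] [[-0.488, 0.873, -0.001], [0.873, 0.488, -0.0], [0.0, -0.001, -1.0]] [-0.72  0.38  0.33  1.96 -0.17  0.82  0.22]
```

View pics/w1.png

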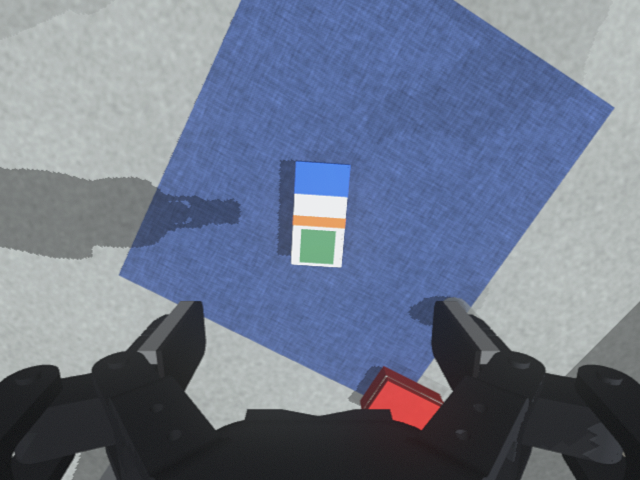

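The wrist view shows the cassette upright in the picture: blue top edge at about (322,162), orange band at (319,222), green label at (317,247), white end at (316,265). The red box is at the bottom right (400,400).

```bash
cat >> h.py <<'E'
def cass_mask(im):
    H=cv2.cvtColor(im,cv2.COLOR_BGR2HSV); h,s,v=cv2.split(H)
    k=((v>205)|((h<25)&(s>100)&(v>120))|((h>45)&(h<85)&(s>60)&(v>80))).astype(np.uint8)*255
    k=cv2.morphologyEx(k,cv2.MORPH_CLOSE,np.ones((3,3)))
    c=cv2.findContours(k,cv2.RETR_EXTERNAL,cv2.CHAIN_APPROX_NONE)[0]
    return c
def cass_top(im,m,z,near):
    best=None
    for c in cass_mask(im):
        if cv2.contourArea(c)<300: continue
        P=np.array([onplane(m,p[0],z)[:2] for p in c],np.float32)
        r=cv2.minAreaRect(P*1000)
        if np.hypot(*(np.array(r[0])/1000-near))<.05: best=(r,c) if best is None or cv2.contourArea(c)>cv2.contourArea(best[1]) else best
    return best
E
python3 - <<'E'
from h import *
w=np.load('w1.npz'); im=w['im']; m={k:w[k] for k in('mtx','R','t')}
for z in(.036,.030):
    r,c=cass_top(im,m,z,[.525,.21]); print(z,r)
o=[b for b in blobs(hsv(im,(5,100,120),(22,255,255)),30)][:2]; print(o,onplane(m,o[0][1:],.036))
print('depth',w['d'][215,320],w['d'][247,317], 'cam height',(-m['R'].T@m['t'])[2])
uv=(317,247); p=np.linalg.solve(m['mtx'],[*uv,1.])*w['d'][247,317]; print(m['R'].T@(p-m['t']))
E
```

```text
0.036 ((527.7410278320312, 211.12350463867188), (50.05257797241211, 99.10134887695312), 25.245092391967773)
0.03 ((528.328125, 210.1167755126953), (50.89834976196289, 100.77594757080078), 25.24515724182129)
[(np.int32(495), np.float64(318.6), np.float64(221.3))] [0.52957229 0.20633358 0.036     ]
depth 0.36289668 0.37129566 cam height 0.3910827937700789
[0.54097641 0.18273889 0.03354274]
```

```bash
cat >> h.py <<'E'
def ty(a): return Ro.from_rotvec([0,a,0]).as_matrix()
E
python3 - <<'E'
from h import *
yaw=np.radians(25.2); b=np.array([-np.sin(yaw),np.cos(yaw),0])
R=down(yaw)@ty(-.5); G=np.array([.5277,.2111,.030])+.010*b
print(go(G+(.019-.09)*R[:,2],R), G+(.019-.09)*R[:,2])
E
```

```text
(array([0.081, 0.008, 0.318]), array([ 0.034, -1.   ,  0.136])) [0.50894901 0.25094787 0.09230836]
```

Call:
arm_command([
  [0.08,0.01,0.05,0.01,-0.3,0.04],
  [0.08,0.01,0.1,0.02,-0.6,0.08],
  [0.08,0.01,0.2,0.03,-0.9,0.13],
  [0.08,0.01,0.3,0.034,-1,0.136],
  [0.081,0.008,0.318,0.034,-1,0.136],
  [0.081,0.008,0.318,0.034,-1,0.136],
  [0.081,0.008,0.318,0.034,-1,0.136],
])

```text
time: 2.55
position: [0.5112, 0.2495, 0.0956]
tcp_rot: [[-0.368, 0.907, 0.205], [0.797, 0.421, -0.432], [-0.478, 0.004, -0.878]]
wrist_force: [0.1, 0.3, 0.3]
opening: 0.0854
grip_force: 0.0
```

```bash
python3 - <<'E'
from h import *
yaw=np.radians(25.2); b=np.array([-np.sin(yaw),np.cos(yaw),0])
R=down(yaw)@ty(-.5); G=np.array([.5277,.2111,.030])+.010*b
s=ctrl.sense();print(s['position'])
im,d,m=look('wrist','w2')
for z in(.036,.033):
    r=cass_top(im,m,z,[.525,.21]); print(z,r and r[0])
o=blobs(hsv(im,(5,100,120),(22,255,255)),30)[:2]; print(o)
w=np.load('w1.npz'); print(meet({k:w[k] for k in('mtx','R','t')},(318.6,221.3),m,o[0][1:]))
print(go(G+.019*R[:,2],R))
E
```

```text
[0.51117698 0.24945342 0.09556984]
0.036 ((526.71875, 213.11495971679688), (49.90864562988281, 97.65924835205078), 25.250858306884766)
0.033 ((528.0906982421875, 210.12977600097656), (50.90242385864258, 99.60391998291016), 25.25084686279297)
[(np.int32(832), np.float64(315.3), np.float64(275.5))]
(array([0.52982222, 0.20594403, 0.0337967 ]), np.float64(5.00331615943028e-05))
(array([ 0.008, -0.005,  0.185]), array([ 0.006, -0.005, -0.016]))
```

View pics/w2.png

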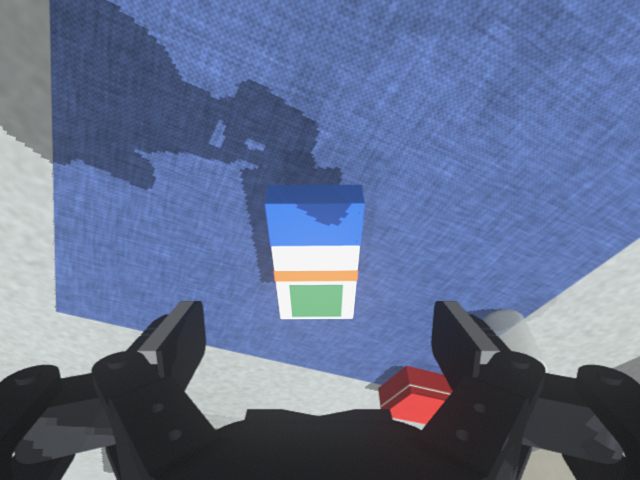

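The cassette is centred between the fingers: blue top edge at (315,203), band at (316,276), white end at (317,318). The box (415,395) and bottle (500,340) are clear.

Call:
arm_command([
  [0.003,-0.002,0.06,0,0,-0.01],
  [0.005,-0.003,0.12,0,0,-0.01],
  [0.006,-0.004,0.17,0,0,-0.01],
  [0.006,-0.004,0.182,0,0,-0.01],
  [0.006,-0.004,0.182,0,0,-0.01],
  [0.006,-0.004,0.182,0,0,-0.01],
  [0.006,-0.004,0.182,0,0,-0.01],
])

```text
time: 3.3
position: [0.5257, 0.2143, 0.0127]
tcp_rot: [[-0.376, 0.903, 0.206], [0.794, 0.429, -0.431], [-0.478, 0.001, -0.878]]
wrist_force: [0.4, 0.1, -0.7]
opening: 0.0855
grip_force: 0.0
```

```bash
python3 - <<'E'
from h import *
yaw=np.radians(25.2); b=np.array([-np.sin(yaw),np.cos(yaw),0])
R=down(yaw)@ty(-.5); G=np.array([.5277,.2111,.030])+.010*b
s=ctrl.sense();print(s['position'],G+.019*R[:,2],s['wrist_force'],go(G+.019*R[:,2],R))
E
```

```text
[0.52567212 0.2143049  0.01271439] [0.52732067 0.21190612 0.01332593] [ 0.44117668  0.11990772 -0.7165871 ] (array([-0.006,  0.001,  0.002]), array([ 0.006, -0.003,  0.005]))
```

Call:
arm_command([
  [0,0,0,0,0,0],
  [0,0,0,0,0,0],
  [0,0,0,0,0,0],
  [0,0,0,0,0,0],
  [0,0,0,0,0,0],
  [0,0,0,0,0,0],
  [0,0,0,0,0,0],
  [0,0,0,0,0,0],
  [0,0,0,0,0,0],
  [0,0,0,0,0,0],
], fingers=0, squeeze=50)

```text
time: 4.3
position: [0.5248, 0.2137, 0.0115]
tcp_rot: [[-0.377, 0.903, 0.205], [0.792, 0.429, -0.434], [-0.48, -0.002, -0.878]]
wrist_force: [-2.1, 2.5, 6.4]
opening: 0.049
grip_force: 51.9
```

```bash
python3 - <<'E'
from h import *
s=ctrl.sense();print(s['position'],s['wrist_force'],s['opening'],s['grip_force'])
print(s['tcp_rot'].T@np.array([0,0,.12])/.5)
E
```

```text
[0.52478418 0.21369426 0.01153765] [-2.06031858  2.47419668  6.35218123] 0.04897335131269995 51.85866057872772
[-0.11508476 -0.00038669 -0.2106071 ]
```

Call:
arm_command([
  [-0.03,0,-0.053,0,0,0],
  [-0.06,0,-0.105,0,0,0],
  [-0.09,0,-0.16,0,0,0],
  [-0.115,0,-0.21,0,0,0],
  [-0.115,0,-0.21,0,0.2,0],
  [-0.115,0,-0.21,0,0.4,0],
  [-0.115,0,-0.21,0,0.6,0],
  [-0.115,0,-0.21,0,0.8,0],
  [-0.115,0,-0.21,0,1,0],
  [-0.115,0,-0.21,0,1,0],
])

```text
time: 5.3
position: [0.5273, 0.2064, 0.1313]
tcp_rot: [[-0.418, 0.908, -0.001], [0.908, 0.418, -0.002], [-0.001, -0.002, -1.0]]
wrist_force: [0.4, -1.5, -0.7]
opening: 0.0492
grip_force: 52.2
```

Call:
arm_command([
  [0,0,0,0,0.2,0],
  [0,0,0,0,0.4,0],
  [0,0,0,0,0.6,0],
  [0,0,0,0,0.8,0],
  [0,0,0,0,1,0],
  [0,0,0,0,1,0],
])

```text
time: 5.9
position: [0.5257, 0.2094, 0.1279]
tcp_rot: [[-0.37, 0.906, -0.207], [0.797, 0.424, 0.43], [0.477, -0.007, -0.879]]
wrist_force: [0.4, -0.9, -1.6]
opening: 0.0494
grip_force: 52.3
```

Call:
arm_command([
  [0,0,0,0,0.2,0],
  [0,0,0,0,0.4,0],
  [0,0,0,0,0.6,0],
  [0,0,0,0,0.8,0],
  [0,0,0,0,1,0],
  [0,0,0,0,1,0],
  [0,0,0,0,1,0],
])

```text
time: 6.6
position: [0.5237, 0.2147, 0.13]
tcp_rot: [[-0.231, 0.902, -0.365], [0.491, 0.432, 0.756], [0.84, -0.005, -0.543]]
wrist_force: [0.2, 0.4, -0.4]
opening: 0.049
grip_force: 52.3
```

```bash
python3 - <<'E'
from h import *
yaw=np.radians(25.2)
s=ctrl.sense();print(s['position'],s['q'],s['grip_force'],go(s['position'],down(yaw)@ty(-.5+np.pi/2)))
im,d,m=look('scene'); cv2.imwrite('pics/s1.png',cv2.resize(im[150:330,270:510],(800,600),interpolation=cv2.INTER_CUBIC))
im,d,m=look('top','t1'); im,d,m=look('wrist','w3')
E
```

```text
[0.52371136 0.21468129 0.12995291] [ 0.28403899  0.86063169 -0.48076484  1.90938456 -0.70402143  0.96586816
  0.89647797] 52.28568971157074 (array([0., 0., 0.]), array([-0.017,  0.147, -0.001]))
```

View pics/s1.png

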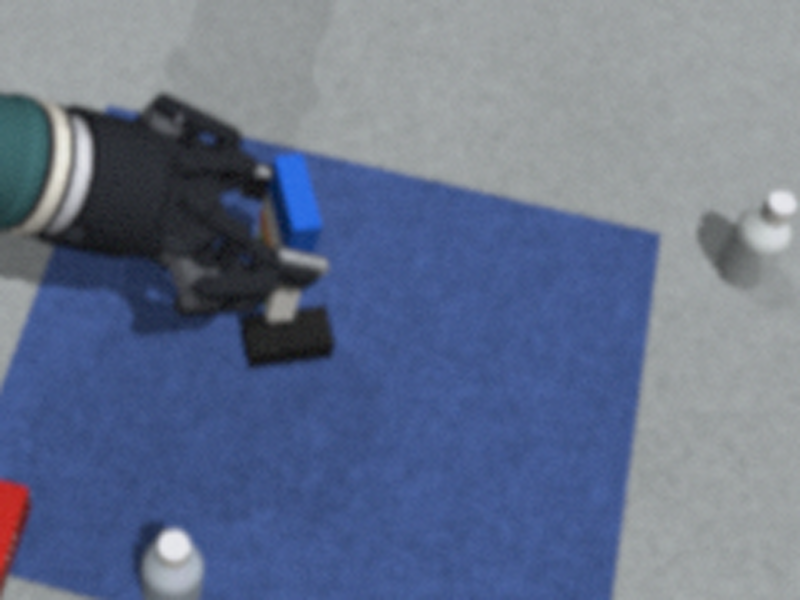

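The cassette is held nearly upright, with the blue end up at (295,200) and the white foot at (282,300). The rest block is at (290,335), the bottles are at (765,240) and (172,565), and nothing has moved.

```bash
cat > st.py <<'E'
from h import *
A=np.array([[-0.377,.903,.205],[.792,.429,-.434],[-.48,-.002,-.878]]); A=Ro.from_matrix(A).as_matrix()
yaw=np.radians(25.2); b=np.array([-np.sin(yaw),np.cos(yaw),0]); w=np.array([np.cos(yaw),np.sin(yaw),0])
T=np.array([.5248,.2137,.0115]); C=np.array([.5277,.2111,.028])
f=A.T@(C-.05*b-T)              # foot in tool
C0=np.c_[b,-w,[0,0,1]]          # cassette axes at grasp (x,y,z)
Q=A.T@C0                        # cassette axes in tool
def foot(s): return s['position']+s['tcp_rot']@f, s['tcp_rot']@Q
E
python3 - <<'E'
from st import *
s=ctrl.sense(); F,X=foot(s); print('foot',F,'xaxis',X[:,0])
goal=np.c_[[0,0,1],-w,-b]; R=goal@Q.T
Ft=np.array([.5277,.2111,0])+.095*b; Ft[2]=.012
print(Ft,go(Ft-R@f,R))
Ft[2]=.05; print(Ft,go(Ft-R@f,R))
E
```

```text
foot [0.53397599 0.19739251 0.07954305] xaxis [-0.02701865  0.06747594  0.997355  ]
[0.48725097 0.29705857 0.012     ] (array([0.004, 0.002, 0.25 ]), array([-0.015,  0.145, -0.002]))
[0.48725097 0.29705857 0.05      ] (array([0.068, 0.002, 0.209]), array([-0.015,  0.145, -0.002]))
```

Call:
arm_command([
  [0.035,0.002,0.1,-0.015,0.145,0],
  [0.068,0.002,0.18,-0.015,0.145,0],
  [0.068,0.002,0.209,-0.015,0.145,0],
  [0.068,0.002,0.209,-0.015,0.145,0],
  [0.045,0.002,0.224,-0.015,0.145,0],
  [0.025,0.002,0.237,-0.015,0.145,0],
  [0.004,0.002,0.25,-0.015,0.145,0],
  [0.004,0.002,0.25,-0.015,0.145,0],
  [0.004,0.002,0.25,-0.015,0.145,0],
  [0.004,0.002,0.25,-0.015,0.145,0],
])

```text
time: 7.75
position: [0.4804, 0.3093, 0.0651]
tcp_rot: [[-0.204, 0.906, -0.37], [0.432, 0.423, 0.797], [0.878, 0.002, -0.478]]
wrist_force: [0.2, -0.1, -0.3]
opening: 0.0494
grip_force: 52.2
```

```bash
python3 - <<'E'
from st import *
s=ctrl.sense(); F,X=foot(s); print('foot',F,'xaxis',X[:,0],X[:,1],s['wrist_force'])
goal=np.c_[[0,0,1],-w,-b]; R=goal@Q.T; print(go(F-[0,0,F[2]]-R@f,R))
im,d,m=look('scene'); cv2.imwrite('pics/s2.png',cv2.resize(im[150:330,270:510],(800,600),interpolation=cv2.INTER_CUBIC))
E
```

```text
foot [0.48862801 0.29506322 0.01147513] xaxis [ 0.00252392 -0.00144349  0.99999577] [-0.90703895 -0.42104336  0.00168153] [ 0.20217415 -0.06571588 -0.33636185]
(array([-0.02 , -0.   ,  0.011]), array([ 0.008, -0.005, -0.008]))
```

View pics/s2.png

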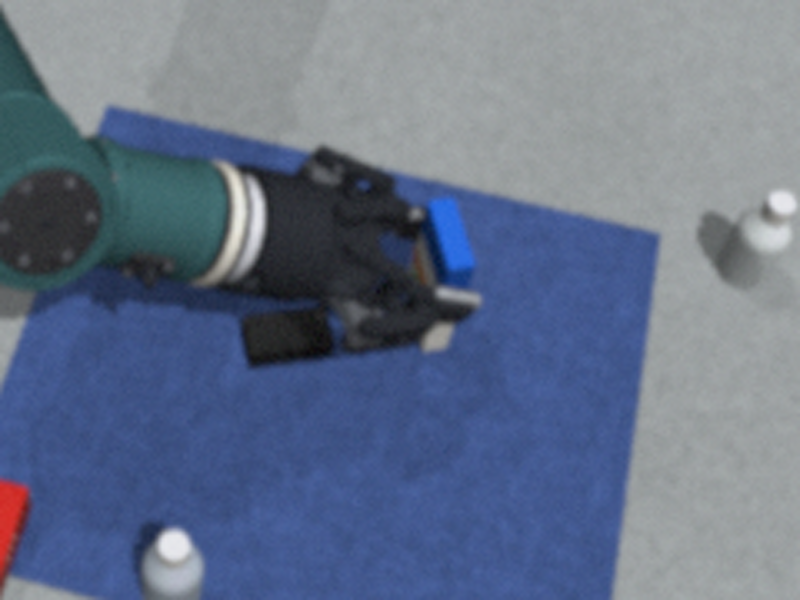

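The cassette is upright in the grip: blue end at (450,240), foot at (435,340), clear of the rest block (288,337). I now lower it to contact.

Call:
arm_command([
  [-0.007,0,0.004,0,0,0],
  [-0.012,0,0.007,0,0,0],
  [-0.015,0,0.008,0,0,0],
  [-0.015,0,0.008,0,0,0],
  [-0.016,0,0.009,0,0,0],
  [-0.016,0,0.009,0,0,0],
])

```text
time: 8.4
position: [0.4801, 0.3095, 0.0557]
tcp_rot: [[-0.204, 0.906, -0.371], [0.433, 0.423, 0.796], [0.878, 0.002, -0.478]]
wrist_force: [-1.4, -0.3, -1.6]
opening: 0.0493
grip_force: 52.2
```

Call:
arm_command([
  [-0.0015,0,0.001,0,0,0],
  [-0.003,0,0.0015,0,0,0],
  [-0.003,0,0.0015,0,0,0],
])

```text
time: 8.7
position: [0.4801, 0.3098, 0.055]
tcp_rot: [[-0.203, 0.906, -0.371], [0.431, 0.423, 0.797], [0.879, 0.002, -0.476]]
wrist_force: [-0.4, -1.0, 3.7]
opening: 0.0489
grip_force: 52.8
```

```bash
python3 - <<'E'
from st import *
s=ctrl.sense(); F,X=foot(s); print('foot',F,'xaxis',X[:,0],X[:,1],s['wrist_force'],s['ft_torque'])
E
```

```text
foot [0.48827785 0.2956006  0.00129626] xaxis [ 0.00333688 -0.00275277  0.99999064] [-0.90675525 -0.42165322  0.00186504] [-0.42622392 -1.02129182  3.68785572] [-0.46971649 -0.03885961  0.05038107]
```

Call:
arm_command([
  [0,0,0,0,0,0],
  [0,0,0,0,0,0],
  [0,0,0,0,0,0],
  [0,0,0,0,0,0],
], squeeze=20)

```text
time: 9.1
position: [0.4801, 0.3098, 0.0549]
tcp_rot: [[-0.203, 0.906, -0.371], [0.431, 0.423, 0.797], [0.879, 0.002, -0.477]]
wrist_force: [1.3, -2.7, 5.1]
opening: 0.0491
grip_force: 52.8
```

Call:
arm_command([
  [0,0,0,0,0,0],
  [0,0,0,0,0,0],
  [0,0,0,0,0,0],
  [0,0,0,0,0,0],
  [0,0,0,0,0,0],
  [0,0,0,0,0,0],
  [0,0,0,0,0,0],
  [0,0,0,0,0,0],
], fingers=0.95)

```text
time: 9.9
position: [0.4802, 0.3095, 0.054]
tcp_rot: [[-0.204, 0.906, -0.371], [0.433, 0.423, 0.796], [0.878, 0.002, -0.478]]
wrist_force: [-0.5, -0.4, -0.4]
opening: 0.0812
grip_force: 0.0
```

```bash
python3 - <<'E'
from st import *
s=ctrl.sense(); print(s['position'],s['wrist_force'],s['opening'],s['grip_force'])
im,d,m=look('scene'); cv2.imwrite('pics/s3.png',cv2.resize(im[150:330,270:510],(800,600),interpolation=cv2.INTER_CUBIC))
m2=eyes.camera_model('top'); im2,_,_=look('top','t3')
print('blue scene',blobs(hsv(im,(105,200,150),(125,255,255)),20)[:3],'top',blobs(hsv(im2,(105,190,130),(125,255,255)),15)[:4])
E
```

```text
[0.48020466 0.30947286 0.05398967] [-0.51462895 -0.37153287 -0.38434015] 0.0811509830022332 0.0
blue scene [(np.int32(185), np.float64(579.2), np.float64(13.2)), (np.int32(146), np.float64(404.0), np.float64(224.0))] top [(np.int32(196), np.float64(247.4), np.float64(276.2))]
```

View pics/s3.png

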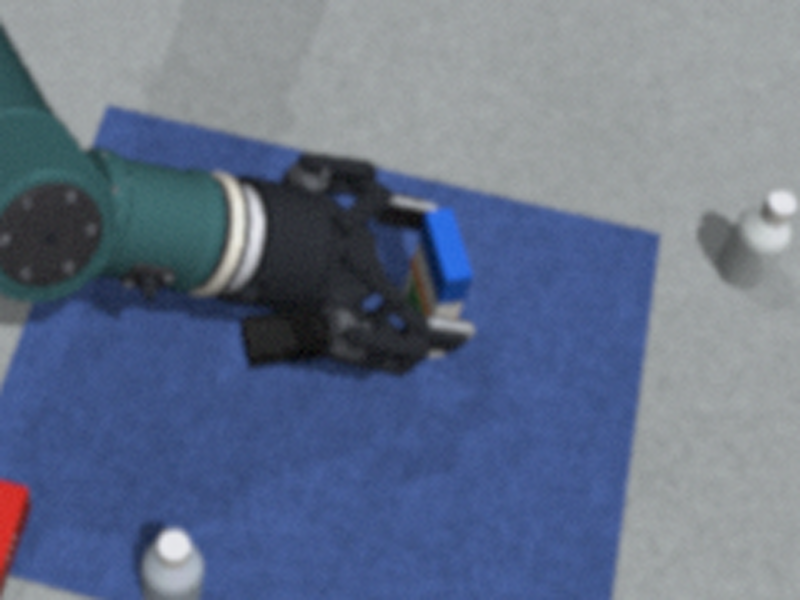

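The cassette stands free: its blue top is at (448,252) and both fingers are clear of it on either side. I retreat along the tool axis.

Call:
arm_command([
  [0,0,-0.02,0,0,0],
  [0,0,-0.06,0,0,0],
  [0,0,-0.12,0,0,0],
  [0,0,-0.19,0,0,0],
  [0,0,-0.25,0,0,0],
  [0.08,0,-0.29,0,0,0],
  [0.16,0,-0.33,0,0,0],
  [0.16,0,-0.33,0,-0.3,0],
  [0.16,0,-0.33,0,-0.6,0],
  [0.16,0,-0.33,0,-0.9,0],
  [0.16,0,-0.33,0,-1,0],
  [0.16,0,-0.33,0,-1,0],
], fingers=1)

```text
time: 11.2
position: [0.5241, 0.215, 0.2057]
tcp_rot: [[-0.362, 0.904, -0.227], [0.759, 0.427, 0.491], [0.541, 0.005, -0.841]]
wrist_force: [-0.6, -0.2, 0.1]
opening: 0.0851
grip_force: 0.0
```

Call:
arm_command([
  [0,0,0,0,-0.3,0],
  [0,0,0,0,-0.6,0],
  [0,0,0,0,-0.9,0],
  [0,0,0,0,-1,0],
  [0,0,0,0,-1,0],
])

```text
time: 11.7
position: [0.5237, 0.2147, 0.2028]
tcp_rot: [[-0.426, 0.904, -0.031], [0.902, 0.427, 0.066], [0.073, 0.0, -0.997]]
wrist_force: [0.3, -1.1, 1.0]
opening: 0.0855
grip_force: 0.0
```

```bash
python3 - <<'E'
from st import *
s=ctrl.sense(); print(s['position'],s['q'].round(2),go([.488,.296,.27],down(yaw)))
im,d,m=look('scene'); im2,_,m2=look('top','t4')
B=blobs(hsv(im,(105,200,150),(125,255,255)),20)[:3];T=blobs(hsv(im2,(105,190,130),(125,255,255)),15)[:3]
print(B,T)
for x in T: print(onplane(m2,x[1:],.1))
E
```

```text
[0.52369392 0.21466578 0.20281283] [-0.38  0.43 -0.06  1.99 -0.07  0.72  0.06] (array([ 0.187,  0.005, -0.121]), array([ 0.   , -0.146,  0.003]))
[(np.int32(170), np.float64(579.1), np.float64(13.3)), (np.int32(148), np.float64(404.1), np.float64(223.9))] [(np.int32(198), np.float64(247.3), np.float64(276.1))]
[0.48419371 0.29591926 0.1       ]
```

Call:
arm_command([
  [0.05,0,-0.05,0,-0.146,0],
  [0.12,0.003,-0.1,0,-0.146,0],
  [0.187,0.005,-0.12,0,-0.146,0.003],
  [0.187,0.005,-0.12,0,-0.146,0.003],
  [0.187,0.005,-0.12,0,-0.146,0.003],
  [0.187,0.005,-0.12,0,-0.146,0.003],
])

```text
time: 12.4
position: [0.4906, 0.2909, 0.2686]
tcp_rot: [[-0.417, 0.909, -0.0], [0.909, 0.417, -0.002], [-0.002, -0.001, -1.0]]
wrist_force: [-0.3, 0.1, 1.4]
opening: 0.0856
grip_force: 0.0
```

```bash
cat >> h.py <<'E'
def blue_top(im,m,z,near):
    H=cv2.cvtColor(im,cv2.COLOR_BGR2HSV); k=((H[...,2]>205)&(H[...,0]>100)&(H[...,0]<125)&(H[...,1]>120)).astype(np.uint8)*255
    out=[]
    for c in cv2.findContours(k,cv2.RETR_EXTERNAL,cv2.CHAIN_APPROX_NONE)[0]:
        if cv2.contourArea(c)<150: continue
        P=np.array([onplane(m,p[0],z)[:2] for p in c],np.float32); out.append((cv2.contourArea(c),cv2.minAreaRect(P*1000),c.reshape(-1,2).mean(0)))
    return out
E
python3 - <<'E'
from st import *
s=ctrl.sense(); print(s['position'])
im,d,m=look('wrist','w4'); np.savez('w4.npz',im=im,d=d,**m)
for z in(.1,.097): print(blue_top(im,m,z,0))
E
```

```text
[0.49057483 0.29087685 0.26856591]
[(1113.5, ((487.7298889160156, 294.74395751953125), (49.89921951293945, 15.970766067504883), 24.66002655029297), array([317.21935484, 216.47096774]))]
[(1113.5, ((487.9681701660156, 294.20159912109375), (50.384490966796875, 16.12608528137207), 24.660070419311523), array([317.21935484, 216.47096774]))]
```

View pics/w4.png

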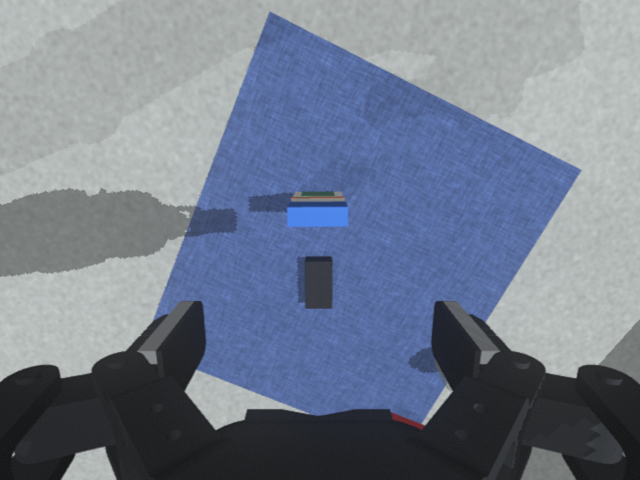

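The cassette stands with its blue top at (317,217) and the far face just visible above it. The empty rest block is at (318,282).

```bash
python3 - <<'E'
from st import *
print(go([.4877,.2947,.15],down(np.radians(24.7))))
E
```

```text
(array([ 0.01 , -0.002,  0.237]), array([-0.002,  0.004, -0.002]))
```

Call:
arm_command([
  [0.01,-0.002,0.06,0,0.004,0],
  [0.01,-0.002,0.13,0,0.004,0],
  [0.01,-0.002,0.2,0,0.004,0],
  [0.01,-0.002,0.237,0,0.004,0],
  [0.01,-0.002,0.237,0,0.004,0],
  [0.01,-0.002,0.237,0,0.004,0],
])

```text
time: 13.05
position: [0.4874, 0.297, 0.1509]
tcp_rot: [[-0.419, 0.908, 0.0], [0.908, 0.419, 0.001], [0.001, 0.001, -1.0]]
wrist_force: [0.4, 0.3, 0.4]
opening: 0.085
grip_force: 0.0
```

```bash
python3 - <<'E'
from st import *
s=ctrl.sense(); print(s['position'])
im,d,m=look('wrist','w5'); r=blue_top(im,m,.1,0); r=max(r,key=lambda a:a[0]); print(r)
w=np.load('w4.npz'); print(meet({k:w[k] for k in('mtx','R','t')},cv2.minAreaRect(np.zeros((1,2),np.float32))[0] if 0 else blue_top(w['im'],{k:w[k] for k in('mtx','R','t')},.1,0)[0][2],m,r[2]))
for z in(.061,): print(go([r[1][0][0]/1e3,r[1][0][1]/1e3,z],down(np.radians(24.7))))
E
```

```text
[0.48741902 0.29700918 0.15094545]
(323.5, ((506.9806213378906, 303.8106384277344), (8.558637619018555, 15.756633758544922), 24.7819766998291), array([357.70114943, 271.05747126]))
(array([0.48642536, 0.31506858, 0.16831209]), np.float64(0.017518207290007984))
(array([-0.005,  0.039,  0.182]), array([ 0.005, -0.002,  0.004]))
```

The gripper's shadow splits the blue top in that frame, so I use the depth image to check the top's height and position.

```bash
python3 - <<'E'
from st import *
im,d,m=look('wrist')
v,u=np.mgrid[0:480,0:640]; P=np.linalg.inv(m['mtx'])@np.stack([u.ravel(),v.ravel(),np.ones(u.size)])*d.ravel(); X=(m['R'].T@(P-m['t'][:,None])).T
k=(d.ravel()>0)&(X[:,2]>.09)&(X[:,2]<.108)&(np.hypot(X[:,0]-.4877,X[:,1]-.2947)<.04)
Y=X[k]; print(k.sum(),'z',np.median(Y[:,2]),cv2.minAreaRect((Y[:,:2]*1000).astype(np.float32)))
g=np.zeros(480*640,np.uint8); g[k]=1; c=max(cv2.findContours(g.reshape(480,640),0,1)[0],key=cv2.contourArea)
print(cv2.minAreaRect(np.array([onplane(m,p[0],.1)[:2]*1000 for p in c],np.float32)), go([.4877,.2947,.061],down(np.radians(24.7))))
E
```

```text
3054 z 0.0976622303715197 ((488.09259033203125, 294.58453369140625), (50.54016876220703, 17.18152618408203), 24.73960304260254)
((487.2729797363281, 296.42755126953125), (49.82961654663086, 18.589509963989258), 24.753334045410156) (array([-0.006, -0.004,  0.183]), array([ 0.008, -0.003,  0.005]))
```

Call:
arm_command([
  [-0.005,-0.001,0.05,0,0,0],
  [-0.005,-0.001,0.1,0,0,0],
  [-0.005,-0.001,0.15,0,0,0],
  [-0.005,-0.001,0.18,0,0,0],
  [-0.005,-0.001,0.18,0,0,0],
  [-0.005,-0.001,0.18,0,0,0],
])

```text
time: 13.75
position: [0.4882, 0.2965, 0.0621]
tcp_rot: [[-0.421, 0.907, 0.002], [0.907, 0.421, 0.003], [0.001, 0.003, -1.0]]
wrist_force: [0.3, -0.4, -0.1]
opening: 0.0855
grip_force: 0.0
```

Call:
arm_command([
  [0,0,0,0,0,0],
  [0,0,0,0,0,0],
  [0,0,0,0,0,0],
  [0,0,0,0,0,0],
  [0,0,0,0,0,0],
  [0,0,0,0,0,0],
  [0,0,0,0,0,0],
  [0,0,0,0,0,0],
  [0,0,0,0,0,0],
  [0,0,0,0,0,0],
], fingers=0, squeeze=45)

```text
time: 14.75
position: [0.488, 0.2964, 0.0624]
tcp_rot: [[-0.422, 0.907, 0.002], [0.907, 0.422, 0.003], [0.002, 0.003, -1.0]]
wrist_force: [-0.4, -0.9, 6.0]
opening: 0.0495
grip_force: 45.9
```

```bash
python3 - <<'E'
from st import *
s=ctrl.sense(); print(s['position'],s['tcp_rot'].round(4).tolist(),s['opening'],s['grip_force'],s['wrist_force'])
im,d,m=look('top','t6')
# slot: black frame on the reader
k=(im.max(2)<45).astype(np.uint8)*255; k[:, :480]=0;k[:,580:]=0;k[:218]=0;k[270:]=0
print(blobs(k,15))
E
```

```text
[0.48801623 0.29644256 0.06237939] [[-0.4215, 0.9068, 0.0023], [0.9068, 0.4215, 0.0028], [0.0015, 0.0033, -1.0]] 0.04952762919569602 45.93639135360718 [-0.44216673 -0.87093452  6.0114936 ]
[(np.int32(189), np.float64(530.2), np.float64(244.7)), (np.int32(174), np.float64(528.5), np.float64(245.1))]
```

```bash
python3 - <<'E'
from st import *
s=ctrl.sense(); im=cv2.imread('pics/t6.png'); m=eyes.camera_model('top')
k=(im.max(2)<45).astype(np.uint8)*255; k[:, :480]=0;k[:,580:]=0;k[:218]=0;k[270:]=0
c=max(cv2.findContours(k,0,1)[0],key=cv2.contourArea)
P=np.array([onplane(m,p[0],.1)[:2]*1000 for p in c],np.float32); r=cv2.minAreaRect(P); print(r)
print('lift rows z', -.2/.5)
print(go([.615,-.262,.262],down(np.radians(94))))
E
```

```text
((544.6627197265625, -261.66156005859375), (35.342525482177734, 72.17337799072266), 5.2840752601623535)
lift rows z -0.4
(array([-1.119, -0.239, -0.402]), array([ 7.000e-03,  1.000e-03, -2.411e+00]))
```

Call:
arm_command([
  [0,0,-0.03,0,0,0],
  [0,0,-0.1,0,0,0],
  [0,0,-0.2,0,0,0],
  [0,0,-0.3,0,0,0],
  [0,0,-0.4,0,0,0],
  [-0.1,-0.02,-0.4,0,0,-0.2],
  [-0.2,-0.04,-0.4,0,0,-0.4],
  [-0.3,-0.06,-0.4,0,0,-0.6],
  [-0.4,-0.09,-0.4,0,0,-0.8],
  [-0.5,-0.11,-0.4,0,0,-1],
  [-0.56,-0.12,-0.4,0,0,-1],
  [-0.56,-0.12,-0.4,0,0,-1],
])

```text
time: 16.0
position: [0.5515, 0.0085, 0.2616]
tcp_rot: [[-0.798, 0.603, 0.002], [0.603, 0.798, -0.002], [-0.003, -0.0, -1.0]]
wrist_force: [-0.5, 0.4, -1.3]
opening: 0.0498
grip_force: 47.1
```

```bash
python3 - <<'E'
from st import *
s=ctrl.sense(); print(s['position'],s['opening'],s['grip_force'],go([.615,-.262,.262],down(np.radians(95.3))))
E
```

```text
[0.55153866 0.00845747 0.26156899] 0.04979213204884117 47.08489179611206 (array([-0.427, -0.355,  0.001]), array([-0.003,  0.006, -1.479]))
```

Call:
arm_command([
  [-0.07,-0.06,0,0,0,-0.2],
  [-0.14,-0.12,0,0,0,-0.4],
  [-0.21,-0.18,0,0,0,-0.6],
  [-0.28,-0.24,0,0,0,-0.8],
  [-0.36,-0.3,0,0,0,-1],
  [-0.427,-0.355,0,0,0,-1],
  [-0.427,-0.355,0,0,0,-1],
  [-0.427,-0.355,0,0,0,-1],
])

```text
time: 16.8
position: [0.6168, -0.2538, 0.2604]
tcp_rot: [[-0.99, 0.138, 0.0], [0.138, 0.99, 0.002], [-0.0, 0.002, -1.0]]
wrist_force: [0.5, 0.7, -1.2]
opening: 0.05
grip_force: 47.1
```

Call:
arm_command([
  [0,0,0,0,0,-0.25],
  [0,0,0,0,0,-0.48],
  [0,0,0,0,0,-0.48],
  [0,0,0,0,0,-0.48],
  [0,0,0,0,0,-0.48],
])

```text
time: 17.3
position: [0.6173, -0.2518, 0.2606]
tcp_rot: [[-0.995, -0.104, 0.001], [-0.104, 0.995, 0.002], [-0.001, 0.002, -1.0]]
wrist_force: [-0.2, 1.3, -1.4]
opening: 0.0495
grip_force: 47.2
```

```bash
python3 - <<'E'
from st import *
s=ctrl.sense(); print(s['position'],s['tcp_rot'].round(4).tolist(),s['q'].round(2))
im,d,m=look('wrist','w7'); np.savez('w7.npz',im=im,d=d,pos=s['position'],A=s['tcp_rot'],**m)
for z in (.1,): 
    p=m['R']@np.array([.5447,-.2617,z])+m['t']; p=m['mtx']@p; print('slot expected px',p[:2]/p[2])
E
```

```text
[ 0.61733385 -0.25181779  0.26057035] [[-0.9946, -0.104, 0.001], [-0.104, 0.9946, 0.0022], [-0.0012, 0.0021, -1.0]] [ 0.44  0.49 -0.18  1.72  0.1   0.94  1.9 ]
slot expected px [315.13965032 130.15569531]
```

View pics/w7.png

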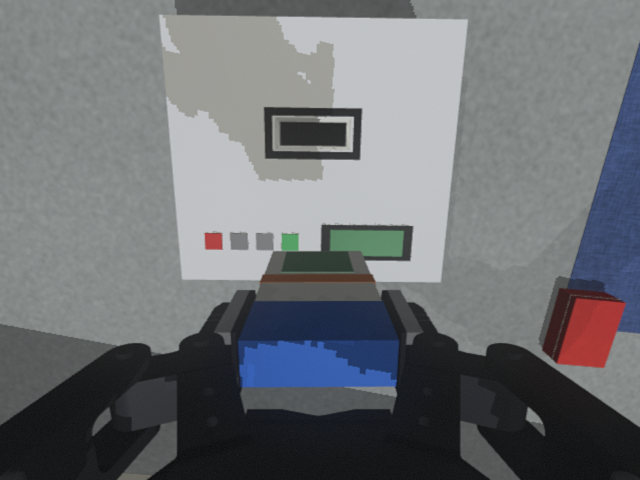

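The slot's black frame spans about (264,107) to (362,159), centred near (313,133). The held cassette's blue top is between the fingers at (240 to 398, 340 to 387), and the display and keys lie below the slot.

```bash
cat >> h.py <<'E'
def slot_meas(im,m,z,near):
    k=(im.max(2)<75).astype(np.uint8)*255; best=None
    for c in cv2.findContours(k,cv2.RETR_EXTERNAL,cv2.CHAIN_APPROX_NONE)[0]:
        if cv2.contourArea(c)<800: continue
        P=np.array([onplane(m,p[0],z)[:2] for p in c],np.float32)*1000; r=cv2.minAreaRect(P)
        if np.hypot(r[0][0]-near[0]*1e3,r[0][1]-near[1]*1e3)<25: best=r,c
    return best
E
python3 - <<'E'
from st import *
w=np.load('w7.npz'); im=w['im']; m={k:w[k] for k in('mtx','R','t')}; pos=w['pos'];A=w['A']
r=slot_meas(im,m,.1,(.5447,-.2617)); print('frame',r[0]); c=r[1]
k=(im.max(2)<75).astype(np.uint8); 
# light ring inside the frame and hole
x,y,ww,hh=cv2.boundingRect(c); print(x,y,ww,hh)
roi=np.zeros_like(k); roi[y+4:y+hh-4,x+4:x+ww-4]=1; L=((im.max(2)>=75).astype(np.uint8)*roi)
cc=max(cv2.findContours(L,0,1)[0],key=cv2.contourArea); print('ring',cv2.minAreaRect(np.array([onplane(m,p[0],.1)[:2] for p in cc],np.float32)*1000))
d=w['d']; v,u=np.mgrid[20:270:4,180:440:4]; P=np.linalg.inv(m['mtx'])@np.stack([u.ravel(),v.ravel(),np.ones(u.size)])*d[v,u].ravel(); X=m['R'].T@(P-m['t'][:,None]); print('top z depth',np.median(X[2]))
print(eyes.camera_model('top')['R'] is not None)
# held cassette top in tool frame
H=cv2.cvtColor(im,cv2.COLOR_BGR2HSV)
for col in(250,262,380,390): print(col,[(r,tuple(H[r,col])) for r in range(328,394,6)])
for row in(365,375,382): 
    b=(H[row,:,0]>100)&(H[row,:,0]<125)&(H[row,:,1]>120); q=np.where(b[200:440])[0]+200; print(row,q.min(),q.max(), [ (A.T@(onplane(m,(qq,row),pos[2]+.0376)-pos)).round(4).tolist() for qq in (q.min()-.5,q.max()+.5)])
for row in(338,340,387,388): print(row,(A.T@(onplane(m,(318,row),pos[2]+.0376)-pos)).round(4))
E
```

```text
frame ((547.318359375, -263.74298095703125), (36.8799934387207, 72.42375946044922), 5.105285167694092)
264 107 97 52
ring ((547.3399658203125, -263.5227355957031), (27.029117584228516, 62.581050872802734), 5.252679347991943)
top z depth 0.09752922471860931
True
250 [(328, (np.uint8(111), np.uint8(137), np.uint8(69))), (334, (np.uint8(111), np.uint8(144), np.uint8(69))), (340, (np.uint8(111), np.uint8(155), np.uint8(79))), (346, (np.uint8(110), np.uint8(165), np.uint8(105))), (352, (np.uint8(110), np.uint8(174), np.uint8(169))), (358, (np.uint8(110), np.uint8(174), np.uint8(170))), (364, (np.uint8(110), np.uint8(175), np.uint8(181))), (370, (np.uint8(110), np.uint8(174), np.uint8(180))), (376, (np.uint8(110), np.uint8(174), np.uint8(182))), (382, (np.uint8(110), np.uint8(176), np.uint8(181))), (388, (np.uint8(105), np.uint8(17), np.uint8(92)))]
262 [(328, (np.uint8(111), np.uint8(140), np.uint8(71))), (334, (np.uint8(111), np.uint8(150), np.uint8(68))), (340, (np.uint8(111), np.uint8(158), np.uint8(79))), (346, (np.uint8(110), np.uint8(174), np.uint8(170))), (352, (np.uint8(110), np.u
[... 1163 characters left out ...]
52, (np.uint8(110), np.uint8(171), np.uint8(103))), (358, (np.uint8(110), np.uint8(168), np.uint8(105))), (364, (np.uint8(110), np.uint8(166), np.uint8(106))), (370, (np.uint8(110), np.uint8(172), np.uint8(104))), (376, (np.uint8(110), np.uint8(170), np.uint8(153))), (382, (np.uint8(110), np.uint8(169), np.uint8(175))), (388, (np.uint8(83), np.uint8(8), np.uint8(132)))]
365 238 397 [[-0.0004, -0.0253, -0.0377], [-0.0005, 0.0237, -0.0376]]
375 239 397 [[-0.0039, -0.0252, -0.0376], [-0.004, 0.0239, -0.0375]]
382 240 396 [[-0.0064, -0.025, -0.0376], [-0.0065, 0.0238, -0.0375]]
338 [ 0.0088 -0.0006 -0.0376]
340 [ 0.0081 -0.0006 -0.0376]
387 [-0.0082 -0.0006 -0.0376]
388 [-0.0086 -0.0006 -0.0376]
```

```bash
python3 - <<'E'
from st import *
e=.0023
w=np.load('w7.npz'); im=w['im']; m={k:w[k] for k in('mtx','R','t')}; pos=w['pos'];A=w['A']
r=slot_meas(im,m,.1-e,(.5447,-.2617))[0]; print('slot',r)
S=np.array([*np.array(r[0])/1e3,.1])
w4=np.load('w4.npz'); m4={k:w4[k] for k in('mtx','R','t')}; b4=blue_top(w4['im'],m4,.1-e,0)[0][1]; print(b4)
A4=np.array([[-0.4215,0.9068,0.0023],[0.9068,0.4215,0.0028],[0.0015,0.0033,-1.0]])
print('cass in tool w4',A4.T@(np.array([b4[0][0]/1e3,b4[0][1]/1e3,.1])-[.4880,.2964,.0624]))
for row in(340,387.5): print(row,(A.T@(onplane(m,(318,row),pos[2]+.0376-e)-pos)).round(4))
for u in(238,398): print(u,(A.T@(onplane(m,(u-.5,370),pos[2]+.0376-e)-pos)).round(4))
g=im[:,318].astype(int).max(1); print('col318',[(i,g[i]) for i in range(245,260)])
for col in(285,318,355):
    g=np.diff(im[240:262,col].astype(int).sum(1)); i=240+np.argmin(g); print(col,i,g.min(),(A.T@(onplane(m,(col,i+.5),pos[2]-.0624-e)-pos)).round(4))
E
```

```text
slot ((547.28515625, -263.7737121582031), (37.16221618652344, 72.97808837890625), 5.1053009033203125)
((487.9125671386719, 294.3281555175781), (50.27119445800781, 16.08983612060547), 24.660097122192383)
cass in tool w4 [-0.0017855  -0.00082849 -0.037606  ]
340 [ 0.0068 -0.0006 -0.0353]
387.5 [-0.0101 -0.0006 -0.0353]
238 [-0.0037 -0.0259 -0.0353]
398 [-0.0038  0.0244 -0.0352]
col318 [(245, np.int64(196)), (246, np.int64(195)), (247, np.int64(197)), (248, np.int64(195)), (249, np.int64(197)), (250, np.int64(183)), (251, np.int64(110)), (252, np.int64(64)), (253, np.int64(63)), (254, np.int64(62)), (255, np.int64(65)), (256, np.int64(63)), (257, np.int64(63)), (258, np.int64(63)), (259, np.int64(61))]
285 251 -69 [ 0.0057 -0.0191  0.0647]
318 250 -221 [ 0.0063 -0.0005  0.0647]
355 250 -50 [0.0062 0.0203 0.0647]
```

```bash
cat >> st.py <<'E'
Rt=down(np.radians(95.15)); ct=np.array([-.0017,-.0007,0])
def tcp(S,z,dx=0): 
    p=np.array([S[0],S[1],0])-Rt@(ct+[dx,0,0]); p[2]=z; return p
E
python3 - <<'E'
from st import *
print(go(tcp([.5473,-.2638],.19,.05),Rt),go(tcp([.5473,-.2638],.1724),Rt))
E
```

```text
(array([ 0.045, -0.009,  0.141]), array([0.004, 0.002, 0.028])) (array([ 0.145, -0.007,  0.176]), array([0.004, 0.002, 0.028]))
```

Call:
arm_command([
  [0.02,-0.005,0.05,0.004,0.002,0.028],
  [0.04,-0.009,0.1,0.004,0.002,0.028],
  [0.045,-0.009,0.141,0.004,0.002,0.028],
  [0.045,-0.009,0.141,0.004,0.002,0.028],
  [0.045,-0.009,0.141,0.004,0.002,0.028],
  [0.045,-0.009,0.141,0.004,0.002,0.028],
  [0.045,-0.009,0.141,0.004,0.002,0.028],
])

```text
time: 18.05
position: [0.5969, -0.2598, 0.1913]
tcp_rot: [[-0.996, -0.09, 0.003], [-0.09, 0.996, -0.001], [-0.003, -0.001, -1.0]]
wrist_force: [-0.6, -0.4, -0.9]
opening: 0.0496
grip_force: 47.2
```

```bash
python3 - <<'E'
from st import *
e=.0023
s=ctrl.sense(); im,d,m=look('wrist','w8'); pos=s['position']; A=s['tcp_rot']; print(pos,A.round(4).tolist())
r=slot_meas(im,m,.1-e,(.5473,-.2638)); print('slot',r and r[0], r and r[1].reshape(-1,2).min(0),r and r[1].reshape(-1,2).max(0))
w=np.load('w7.npz'); m7={k:w[k] for k in('mtx','R','t')}; c7=slot_meas(w['im'],m7,.1,(.547,-.264))[1]
f=lambda c:cv2.minAreaRect(c)[0]
if r: print('two-view',meet(m7,f(c7),m,f(r[1])))
S=np.array(r[0][0])/1e3 if r else None
if r: print(go(tcp(S,.1724),Rt))
E
```

```text
[ 0.59688953 -0.25983598  0.19134683] [[-0.9959, -0.0904, 0.0031], [-0.0904, 0.9959, -0.0011], [-0.003, -0.0014, -1.0]]
slot ((547.2942504882812, -263.7862548828125), (36.86349868774414, 73.2005615234375), 5.193545818328857) [259 136] [381 198]
two-view (array([ 0.54695829, -0.26395063,  0.09755481]), np.float64(0.00031740551177434685))
(array([0.102, 0.003, 0.037]), array([-0.002,  0.005,  0.001]))
```

View pics/w8.png

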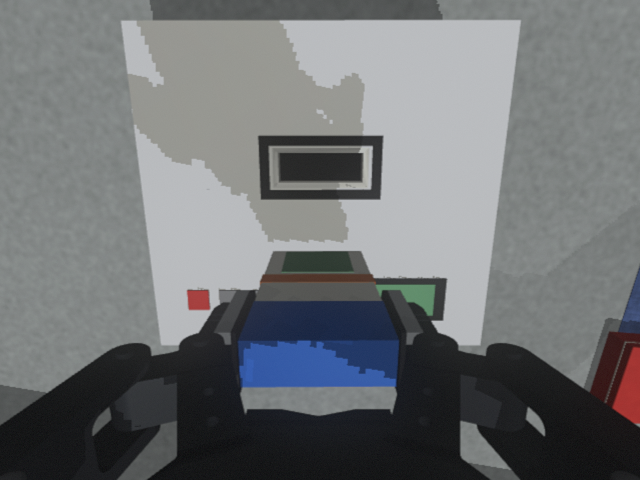

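The slot frame is at (259 to 381, 136 to 198), and the two views agree on its centre, (0.5473, -0.2638). The cassette is held straight, with its foot edge at row 251.

Call:
arm_command([
  [0.05,0.001,0.01,0,0.005,0],
  [0.09,0.002,0.025,0,0.005,0],
  [0.102,0.003,0.037,0,0.005,0],
  [0.102,0.003,0.037,0,0.005,0],
  [0.102,0.003,0.037,0,0.005,0],
  [0.102,0.003,0.037,0,0.005,0],
  [0.102,0.003,0.037,0,0.005,0],
])

```text
time: 18.8
position: [0.546, -0.2627, 0.1717]
tcp_rot: [[-0.996, -0.091, -0.001], [-0.091, 0.996, -0.001], [0.001, -0.001, -1.0]]
wrist_force: [0.5, 0.2, -0.7]
opening: 0.0497
grip_force: 47.2
```

```bash
python3 - <<'E'
from st import *
s=ctrl.sense(); print(s['position'],s['wrist_force'],go(tcp([.5473,-.2638],.165),Rt))
E
```

```text
[ 0.54600088 -0.26270596  0.17173435] [ 0.48511915  0.21852457 -0.74721714] (array([ 0.001, -0.001,  0.013]), array([-0.001, -0.001,  0.002]))
```

Aligned to about 0.5 mm; lowering 15 mm slowly (foot reaches about 5 mm into the slot).

Call:
arm_command([
  [0.001,-0.001,0.006,0,0,0],
  [0.001,-0.001,0.012,0,0,0],
  [0.001,-0.001,0.017,0,0,0],
  [0.001,-0.001,0.022,0,0,0],
  [0.001,-0.001,0.026,0,0,0],
  [0.001,-0.001,0.03,0,0,0],
  [0.001,-0.001,0.03,0,0,0],
])

```text
time: 19.5
position: [0.5474, -0.2639, 0.1611]
tcp_rot: [[-0.996, -0.09, 0.004], [-0.09, 0.996, -0.003], [-0.004, -0.003, -1.0]]
wrist_force: [-2.9, 1.3, 23.0]
opening: 0.0492
grip_force: 50.3
```

```bash
python3 - <<'E'
from st import *
s=ctrl.sense(); print(s['position'],s['wrist_force'],s['ft_torque'],s['opening'],go(tcp([.5473,-.2638],.1174),Rt))
E
```

```text
[ 0.54741553 -0.26394002  0.1610611 ] [-2.8762858   1.29856835 23.04753384] [ 0.59114831  0.94112068 -0.06860259] 0.049230554721649826 (array([0.004, 0.002, 0.087]), array([-0.006,  0.007,  0.001]))
```

Contact at about the mouth level (23 N), so the foot is on the rim. The foot edge and the slot frame are now at the same height in the wrist view, so I measure one against the other.

```bash
python3 - <<'E'
from st import *
s=ctrl.sense(); im,d,m=look('wrist'); np.savez('w9.npz',im=im,d=d,pos=s['position'],A=s['tcp_rot'],**m); print(s['position'],s['wrist_force'])
g=im.astype(int).max(2)
for col in(290,318,345): print(col,g[205:262,col].tolist())
for row in(236,242,247): print(row,g[row,225:420].tolist())
E
```

```text
[ 0.54741553 -0.26394002  0.1610611 ] [-2.8762858   1.29856835 23.04753384]
290 [146, 147, 146, 147, 147, 147, 147, 146, 148, 146, 146, 146, 148, 147, 146, 146, 146, 146, 147, 148, 146, 147, 147, 135, 60, 42, 42, 42, 45, 43, 43, 42, 42, 49, 91, 141, 126, 114, 109, 101, 74, 59, 59, 59, 58, 59, 58, 57, 60, 60, 56, 56, 57, 57, 57, 56, 59]
318 [148, 147, 148, 147, 148, 148, 147, 147, 147, 146, 147, 147, 146, 147, 147, 146, 146, 146, 146, 147, 146, 146, 147, 135, 58, 39, 43, 43, 43, 42, 42, 40, 42, 49, 92, 141, 120, 108, 108, 106, 74, 58, 57, 57, 58, 58, 56, 57, 57, 57, 56, 57, 56, 55, 56, 57, 56]
345 [148, 147, 148, 148, 149, 147, 147, 147, 147, 148, 146, 148, 147, 148, 147, 146, 147, 147, 146, 148, 147, 147, 147, 135, 58, 42, 45, 45, 43, 44, 45, 45, 42, 51, 92, 140, 119, 109, 112, 108, 74, 58, 59, 60, 60, 58, 60, 58, 58, 56, 57, 59, 58, 56, 57, 57, 57]
236 [187, 187, 187, 187, 187, 186, 188, 187, 187, 186, 187, 187, 187, 186, 187, 186, 187, 187, 187, 187, 186, 187, 186, 187, 186, 187, 187, 165, 102, 57, 47, 48, 48, 47, 47, 49, 47, 49, 46, 48, 49, 45, 45, 47, 47, 45, 48, 47, 44, 45, 44, 
[... 1736 characters left out ...]
3, 53, 54, 51, 45, 52, 103, 146, 147, 143, 131, 124, 121, 127, 127, 115, 95, 91, 90, 90, 91, 90, 91, 91, 91, 90, 91, 91, 89, 78, 60, 57, 59, 57, 59, 57, 58, 58, 59, 57, 57, 59, 59, 58, 57, 57, 57, 56, 57, 56, 57, 58, 57, 55, 56, 57, 57, 57, 58, 55, 57, 57, 56, 58, 56, 57, 59, 58, 57, 58, 58, 57, 57, 57, 57, 58, 58, 59, 56, 58, 58, 58, 58, 56, 59, 59, 58, 59, 58, 59, 59, 63, 79, 91, 90, 91, 91, 91, 91, 91, 91, 91, 91, 91, 92, 87, 78, 96, 145, 176, 178, 174, 169, 167, 175, 187, 187, 161, 86, 59, 58, 59, 61, 59, 60, 61, 59, 63, 111, 166, 187, 187, 187, 187, 188, 185, 188, 188, 187, 187, 188, 187, 187, 187, 187, 187, 187, 188, 188, 188, 187, 188, 187, 188, 188, 187, 187, 187, 187, 188, 188, 187]
```

```bash
python3 - <<'E'
from st import *
w=np.load('w9.npz'); m={k:w[k] for k in('mtx','R','t')}; pos=w['pos'];A=w['A']; e=.0023
q=lambda u,v,z:(1000*(A.T@(onplane(m,(u,v),z-e)-pos))).round(2)
for z in(.1,.0987,.097): print(z,'outer',q(318,228.6,z),'ring',q(318,238.9,z),'foot',q(318,245,z))
for a in(253.4,263.8,272.9,364.3,375.5,386.2): print(a,q(a,247,.1))
print('slot centre in tool now',A.T@(np.array([.5473,-.2638,.1])-pos)*1000)
E
```

```text
0.1 outer [19.18 -0.51 63.29] ring [13.33 -0.51 63.31] foot [ 9.83 -0.51 63.33]
0.0987 outer [18.88 -0.51 64.59] ring [13.   -0.51 64.61] foot [ 9.47 -0.51 64.63]
0.097 outer [18.49 -0.51 66.29] ring [12.55 -0.51 66.32] foot [ 9.   -0.51 66.33]
253.4 [  8.65 -36.49  63.44]
263.8 [  8.65 -30.7   63.42]
272.9 [  8.66 -25.63  63.41]
364.3 [ 8.68 25.26 63.25]
375.5 [ 8.69 31.5  63.24]
386.2 [ 8.69 37.45 63.22]
slot centre in tool now [ 0.33078682  0.33011273 61.05957761]
```

The foot caught the rim and the cassette has pivoted a few degrees in the grip. I lift 12 mm, grip harder and measure again.

Call:
arm_command([
  [0,0,-0.01,0,0,0],
  [0,0,-0.02,0,0,0],
  [0,0,-0.03,0,0,0],
  [0,0,-0.034,0,0,0],
  [0,0,-0.034,0,0,0],
  [0,0,-0.034,0,0,0],
  [0,0,-0.034,0,0,0],
], squeeze=75)

```text
time: 20.25
position: [0.5438, -0.2633, 0.1729]
tcp_rot: [[-0.996, -0.09, -0.003], [-0.09, 0.996, -0.0], [0.003, 0.0, -1.0]]
wrist_force: [-0.3, 0.5, 0.1]
opening: 0.0493
grip_force: 77.4
```

```bash
cat > rel.py <<'E'
from st import *
e=.0023
def edge(p,lo,hi,sign):
    g=np.diff(np.convolve(p.astype(float),[.25,.5,.25],'same')); i=lo+np.argmax(sign*g[lo:hi]); 
    a,b,c=sign*g[i-1],sign*g[i],sign*g[i+1]; return i+.5+.5*(a-c)/(a-2*b+c+1e-9)
if __name__=='__main__':
    s=ctrl.sense(); im,d,m=look('wrist'); pos=s['position'];A=s['tcp_rot']; np.savez('w10.npz',im=im,d=d,pos=pos,A=A,**m)
    print(pos,s['wrist_force'].round(1),s['grip_force'],A[:,2].round(4))
    q=lambda u,v,z:(1000*(A.T@(onplane(m,(u,v),z-e)-pos))).round(2)
    g=im.astype(int).max(2)
    for col in(290,318,345): print(col,g[195:262,col].tolist())
    for col in(262,300,318,390):
        t=edge(g[:,col],330,350,1); b=edge(g[:,col],378,395,-1); print('top face rows',col,round(t,1),round(b,1),q(col,t,pos[2]+.0376)[:2],q(col,b,pos[2]+.0376)[:2])
E
python3 rel.py
```

```text
[ 0.54384631 -0.26333789  0.17286357] [-0.3  0.5  0.1] 77.36910939216614 [-3.e-03 -1.e-04 -1.e+00]
290 [150, 151, 150, 150, 151, 150, 149, 149, 150, 150, 150, 151, 150, 151, 149, 150, 150, 150, 151, 151, 149, 150, 150, 149, 150, 149, 149, 149, 151, 149, 149, 149, 150, 149, 150, 138, 60, 40, 45, 42, 45, 43, 45, 43, 44, 74, 122, 132, 118, 111, 100, 74, 58, 59, 60, 60, 60, 60, 60, 59, 60, 58, 59, 57, 57, 58, 57]
318 [150, 150, 151, 151, 150, 151, 150, 150, 150, 150, 152, 150, 151, 151, 150, 149, 150, 149, 151, 151, 149, 150, 150, 149, 151, 149, 149, 150, 150, 150, 147, 149, 148, 150, 151, 138, 59, 40, 42, 42, 43, 42, 42, 39, 43, 70, 121, 128, 107, 99, 95, 72, 58, 57, 57, 58, 58, 57, 59, 58, 57, 57, 58, 57, 55, 56, 57]
345 [151, 150, 151, 152, 150, 149, 150, 151, 157, 177, 190, 191, 184, 167, 166, 166, 163, 151, 150, 151, 151, 150, 150, 151, 151, 149, 150, 149, 150, 150, 149, 150, 150, 150, 151, 138, 61, 43, 45, 46, 46, 46, 44, 44, 46, 72, 122, 128, 112, 110, 100, 73, 60, 59, 58, 59, 59, 59, 60, 59, 60, 57, 57, 59, 60, 59, 57]
top face rows 262 347.3 387.6 [  4.24 -17.93] [-10.1  -18.48]
top face rows 300 342.2 387.0 [ 5.99 -6.17] [-9.89 -6.36]
top face rows 318 349.8 392.0 [ 3.38 -0.63] [-11.74  -0.63]
top face rows 390 342.5 387.4 [ 5.87 21.55] [-10.06  22.33]
```

```bash
python3 - <<'E'
from rel import *
w=np.load('w10.npz'); im=w['im']; m={k:w[k] for k in('mtx','R','t')}; pos=w['pos'];A=w['A']; g=im.astype(int).max(2)
q=lambda u,v,z:(1000*(A.T@(onplane(m,(u,v),z-e)-pos))).round(2)
print('outer',q(318,230.6,.1),'foot front',[q(318,246,pos[2]-h) for h in(.0624,.061)])
for row in(250,256,262): print(row,g[row,225:300].tolist(),'|',g[row,335:420].tolist())
for row in(240,): print(row,g[row,225:300].tolist(),'|',g[row,335:420].tolist())
H=cv2.cvtColor(im,cv2.COLOR_BGR2HSV)
for row in(365,375,382):
    b=(H[row,:,0]>100)&(H[row,:,0]<125)&(H[row,:,1]>120); x=np.where(b[200:440])[0]+200; print(row,x.min(),x.max())
print('slot pred',A.T@(np.array([.5473,-.2638,.1])-pos)*1000)
E
```

```text
outer [15.23 -0.51 75.21] foot front [array([ 8.85, -0.52, 64.73]), array([ 9.24, -0.52, 63.33])]
250 [190, 191, 191, 191, 191, 191, 190, 190, 190, 191, 190, 191, 191, 190, 190, 190, 191, 190, 190, 190, 190, 190, 189, 190, 190, 190, 190, 190, 190, 181, 139, 65, 53, 55, 55, 54, 55, 54, 53, 56, 109, 167, 189, 189, 174, 164, 178, 152, 101, 91, 92, 92, 93, 92, 91, 93, 91, 93, 92, 91, 91, 85, 66, 59, 58, 60, 59, 59, 60, 58, 58, 59, 58, 59, 57] | [59, 59, 60, 58, 59, 57, 59, 59, 59, 59, 59, 60, 58, 59, 60, 72, 88, 92, 91, 92, 92, 92, 91, 91, 91, 90, 92, 92, 93, 120, 153, 158, 171, 189, 191, 159, 69, 55, 59, 60, 59, 58, 59, 59, 66, 113, 169, 190, 191, 190, 191, 190, 190, 190, 190, 189, 190, 190, 191, 190, 190, 191, 190, 190, 190, 191, 191, 190, 190, 191, 191, 191, 191, 190, 192, 192, 190, 190, 192, 191, 191, 192, 192, 190, 191]
256 [191, 191, 190, 190, 191, 190, 191, 191, 190, 190, 191, 190, 190, 190, 190, 189, 191, 191, 190, 190, 190, 190, 191, 189, 189, 190, 189, 189, 190, 191, 160, 74, 52, 53, 54, 55, 53, 55, 53, 54, 85, 150, 189, 191, 188, 158, 97, 90, 92, 91, 93, 92, 91, 91, 91, 91, 91
[... 1289 characters left out ...]
90, 190, 190, 190, 190, 190, 189, 190, 190, 190, 170, 104, 56, 55, 56, 55, 55, 55, 51, 49, 50, 63, 73, 74, 74, 74, 74, 74, 75, 73, 73, 74, 74, 72, 74, 71, 73, 74, 72, 73, 72, 72, 73, 73, 72, 72, 74, 71, 70, 71, 71, 73, 72, 71, 71, 72] | [71, 71, 72, 72, 73, 73, 73, 70, 72, 73, 72, 71, 72, 74, 74, 74, 73, 73, 72, 74, 81, 91, 93, 94, 94, 94, 95, 95, 96, 95, 95, 94, 96, 96, 96, 86, 64, 59, 61, 62, 61, 61, 61, 61, 60, 80, 142, 191, 191, 191, 191, 191, 190, 192, 190, 191, 190, 190, 190, 191, 192, 191, 190, 191, 189, 191, 191, 190, 191, 190, 191, 190, 191, 191, 192, 191, 191, 192, 191, 191, 192, 191, 192, 192, 192]
365 239 397
375 240 396
382 240 396
slot pred [-3.61418919 -0.78325447 72.85304153]
```

```bash
cat >> st.py <<'E'
R2=Rt@ty(-.028); f2=np.array([.0008,-.0005,.0624]); S2=np.array([.5471,-.2638])
def tcp2(zfoot,S=S2): return np.array([S[0],S[1],zfoot])-R2@f2
def footnow(s): return s['position']+s['tcp_rot']@f2
E
python3 - <<'E'
from st import *
s=ctrl.sense(); print(footnow(s),tcp2(.104),go(tcp2(.104),R2))
E
```

```text
[ 0.5429457  -0.26392718  0.11050371] [ 0.54611166 -0.26338705  0.16639794] (array([-0.004, -0.   ,  0.013]), array([ 0.   , -0.062,  0.001]))
```

Call:
arm_command([
  [-0.004,0,0.005,0,-0.06,0],
  [-0.004,0,0.012,0,-0.06,0],
  [-0.004,0,0.012,0,-0.06,0],
  [-0.004,0,0.012,0,-0.06,0],
  [-0.004,0,0.012,0,-0.06,0],
  [-0.004,0,0.012,0,-0.06,0],
])

```text
time: 20.9
position: [0.5463, -0.2632, 0.1674]
tcp_rot: [[-0.996, -0.09, 0.028], [-0.09, 0.996, 0.002], [-0.028, -0.0, -1.0]]
wrist_force: [-0.3, -0.9, -1.3]
opening: 0.0489
grip_force: 77.4
```

```bash
cat > chk.py <<'E'
from st import *
s=ctrl.sense(); F=footnow(s); A=s['tcp_rot']
print('t',s['time'],'foot err mm',((F-[*S2,.1])*1000).round(2),'in tool',(A.T@(F-[*S2,.1])*1000).round(2)[:2],'F',s['wrist_force'].round(1),'M',s['ft_torque'].round(2),'rot err',go(s['position'],R2)[1])
E
python3 chk.py; python3 - <<'E'
from rel import *
s=ctrl.sense(); im,d,m=look('wrist'); pos=s['position'];A=s['tcp_rot']; g=im.astype(int).max(2)
q=lambda u,v,z:(1000*(A.T@(onplane(m,(u,v),z-e)-pos))).round(2)
for c in(290,318,345):
    o=edge(g[:,c],215,240,-1); f=o+6+edge(g[int(o)+6:262,c],8,30,-1) if 0 else None
    print(c,round(o,1),q(c,o,.1)[:2],g[236:256,c].tolist())
for row in(250,): 
    p=g[row]; a=edge(p,240,262,-1); b=edge(p,375,395,1); l=edge(p,262,282,-1); r=edge(p,355,372,1); print(a,l,r,b,[q(x,row,.1)[1] for x in(a,b)],[q(x,row,.104)[1] for x in(l,r)])
E
```

```text
t 20.9 foot err mm [0.18 0.14 4.98] in tool [-0.33  0.12] F [-0.3 -0.9 -1.3] M [-0.03  0.02  0.02] rot err [-0.001 -0.     0.001]
290 224.9 [ 20.01 -16.31] [143, 131, 114, 111, 99, 50, 39, 43, 42, 56, 70, 59, 58, 58, 59, 58, 58, 58, 56, 59]
318 224.8 [20.02 -0.52] [142, 127, 107, 108, 102, 47, 38, 39, 42, 54, 69, 59, 58, 56, 56, 58, 57, 55, 57, 56]
345 224.8 [20.04 14.71] [142, 128, 110, 113, 104, 49, 41, 42, 42, 52, 70, 60, 59, 57, 59, 59, 58, 58, 58, 58]
253.72950819672883 267.24999999998613 364.1095890410745 382.21621621620596 [np.float64(-37.48), np.float64(36.42)] [np.float64(-29.15), np.float64(25.49)]
```

```bash
cat > vis.py <<'E'
from rel import *
s=ctrl.sense(); im,d,m=look('wrist'); pos=s['position'];A=s['tcp_rot']; g=im.astype(int).max(2)
zf=footnow(s)[2]; hx=-np.array([np.cos(np.radians(5.15)),np.sin(np.radians(5.15)),0]); hy=np.array([hx[1],-hx[0],0])
for c in(290,318,345):
    o=edge(g[:,c],215,240,-1); i=int(o)+8; k=i+np.argmin(g[i:i+16,c]); f=edge(g[:,c],k,k+7,1)
    P=onplane(m,(c,o),.1-e); Q=onplane(m,(c,f),zf-e); print('x: outer',round(o,1),'foot',round(f,1),'offset of foot to camera side mm',round((18.43-8-(P-Q)@hx*1000),2), 'slot x from outer',((P-.01843*hx)).round(4))
row=int(round(f))+4; p=g[row]; l=edge(p,266,282,-1); r=edge(p,355,372,1); a=edge(p,240,262,-1); b=edge(p,375,395,1)
print(row,p[258:282].tolist(),p[355:385].tolist())
print('y: slot',[(onplane(m,(x,row),.1-e)@hy*1000).round(2) for x in(a,b)],'foot',[(onplane(m,(x,row),zf+.002-e)@hy*1000).round(2) for x in(l,r)])
E
python3 vis.py
```

```text
x: outer 224.8 foot 244.7 offset of foot to camera side mm 0.24 slot x from outer [ 0.5481 -0.2795  0.0977]
x: outer 224.8 foot 244.7 offset of foot to camera side mm 0.26 slot x from outer [ 0.5466 -0.2638  0.0977]
x: outer 224.9 foot 244.9 offset of foot to camera side mm 0.13 slot x from outer [ 0.5453 -0.2486  0.0977]
249 [54, 53, 55, 51, 51, 61, 131, 186, 186, 167, 135, 128, 132, 132, 127, 108, 89, 90, 90, 89, 90, 88, 89, 89] [90, 90, 90, 91, 90, 90, 89, 89, 96, 134, 165, 162, 156, 162, 180, 187, 174, 128, 66, 58, 58, 61, 60, 61, 61, 59, 63, 112, 167, 188]
y: slot [np.float64(-348.67), np.float64(-274.83)] foot [np.float64(-339.91), np.float64(-286.32)]
```

Aligned to within about 0.3 mm each way and upright. Lowering in small steps.

Call:
arm_command([
  [0,0,0.004,0,0,0],
  [0,0,0.008,0,0,0],
  [0,0,0.011,0,0,0],
  [0,0,0.014,0,0,0],
  [0,0,0.014,0,0,0],
])

```text
time: 21.5
position: [0.5463, -0.2632, 0.16]
tcp_rot: [[-0.996, -0.09, 0.028], [-0.09, 0.996, 0.002], [-0.028, -0.0, -1.0]]
wrist_force: [0.2, 0.3, -0.2]
opening: 0.0492
grip_force: 77.5
```

```bash
python3 chk.py; python3 vis.py
```

```text
t 21.5 foot err mm [ 0.2   0.22 -2.38] in tool [-0.15  0.2 ] F [ 0.2  0.3 -0.2] M [ 0.03 -0.03  0.01] rot err [-0.    -0.001  0.001]
x: outer 228.3 foot 238.8 offset of foot to camera side mm 3.75 slot x from outer [ 0.5481 -0.2789  0.0977]
x: outer 228.3 foot 238.8 offset of foot to camera side mm 3.76 slot x from outer [ 0.5467 -0.2637  0.0977]
x: outer 228.3 foot 238.8 offset of foot to camera side mm 3.78 slot x from outer [ 0.5454 -0.249   0.0977]
243 [55, 51, 48, 67, 114, 147, 147, 139, 128, 121, 117, 116, 116, 114, 112, 110, 107, 108, 106, 108, 107, 107, 105, 107] [109, 109, 112, 116, 117, 117, 141, 169, 174, 180, 182, 182, 177, 170, 166, 168, 182, 187, 173, 127, 66, 56, 59, 60, 59, 62, 60, 59, 58, 71]
y: slot [np.float64(-348.79), np.float64(-274.83)] foot [np.float64(-341.32), np.float64(-287.82)]
```

In the mouth with no force; continuing.

Call:
arm_command([
  [0,0,0.004,0,0,0],
  [0,0,0.008,0,0,0],
  [0,0,0.012,0,0,0],
  [0,0,0.012,0,0,0],
])

```text
time: 21.95
position: [0.5464, -0.2631, 0.1539]
tcp_rot: [[-0.996, -0.09, 0.027], [-0.09, 0.996, 0.003], [-0.027, 0.0, -1.0]]
wrist_force: [0.5, 0.4, -1.1]
opening: 0.049
grip_force: 77.5
```

```bash
python3 chk.py
```

```text
t 21.95 foot err mm [ 0.24  0.27 -8.47] in tool [-0.03  0.25] F [ 0.5  0.4 -1.1] M [-0.04  0.03 -0.03] rot err [ 0.    -0.001  0.001]
```

Call:
arm_command([
  [0,0,0.006,0,0,0],
  [0.0004,0,0.012,0,0,0],
  [0.0006,0,0.018,0,0,0],
  [0.0008,0,0.024,0,0,0],
  [0.001,0,0.03,0,0,0],
  [0.001,0,0.03,0,0,0],
])

```text
time: 22.55
position: [0.5463, -0.2631, 0.1388]
tcp_rot: [[-0.996, -0.09, 0.027], [-0.09, 0.996, 0.003], [-0.027, 0.0, -1.0]]
wrist_force: [-0.6, -0.4, -2.4]
opening: 0.0494
grip_force: 77.5
```

```bash
python3 chk.py
```

```text
t 22.55 foot err mm [  0.12   0.29 -23.63] in tool [0.5  0.27] F [-0.6 -0.4 -2.4] M [ 0.02  0.07 -0.03] rot err [ 0.    -0.001  0.001]
```

Call:
arm_command([
  [0.0002,0,0.007,0,0,0],
  [0.0004,0,0.014,0,0,0],
  [0.0006,0,0.021,0,0,0],
  [0.0008,0,0.028,0,0,0],
  [0.001,0,0.035,0,0,0],
  [0.0012,0,0.043,0,0,0],
  [0.0012,0,0.043,0,0,0],
  [0.0012,0,0.043,0,0,0],
  [0.0012,0,0.043,0,0,0],
])

```text
time: 23.45
position: [0.5464, -0.2632, 0.1179]
tcp_rot: [[-0.996, -0.09, 0.028], [-0.09, 0.996, 0.002], [-0.028, -0.0, -1.0]]
wrist_force: [-0.8, -0.0, -0.7]
opening: 0.049
grip_force: 77.5
```

```bash
python3 chk.py; python3 - <<'E'
from rel import *
s=ctrl.sense(); im,d,m=look('wrist'); pos=s['position'];A=s['tcp_rot']; print(pos,s['grip_force'],s['joint_velocities'].max())
b=blobs(hsv(im,(0,100,60),(16,255,255))[:320],30); print('orange',b)
g=im[:,318].astype(int); print([(r,g[r].tolist()) for r in range(225,300,3)])
E
```

```text
t 23.45 foot err mm [  0.32   0.13 -44.51] in tool [0.91 0.11] F [-0.8 -0.  -0.7] M [-0.01  0.12  0.02] rot err [-0.    -0.     0.001]
[ 0.54643918 -0.26324017  0.11788842] 77.50340938568115 0.0017746940412870838
orange [(np.int32(902), np.float64(318.4), np.float64(275.5))]
[(225, [138, 143, 143]), (228, [138, 142, 142]), (231, [138, 142, 142]), (234, [138, 144, 143]), (237, [137, 142, 142]), (240, [137, 142, 142]), (243, [137, 142, 143]), (246, [138, 143, 143]), (249, [137, 142, 142]), (252, [79, 82, 82]), (255, [40, 39, 39]), (258, [36, 36, 35]), (261, [40, 39, 39]), (264, [44, 46, 47]), (267, [121, 125, 125]), (270, [96, 101, 103]), (273, [38, 51, 76]), (276, [39, 51, 77]), (279, [56, 69, 98]), (282, [82, 85, 85]), (285, [82, 85, 84]), (288, [82, 84, 84]), (291, [83, 85, 85]), (294, [82, 85, 84]), (297, [80, 83, 82])]
```

The orange band shows right at the slot's mouth (rows 272 to 280). The contact force is about zero, the grip is 77 N and the cassette is at rest, so I hand in.

```bash
python3 -c "
from rig import ctrl
print(ctrl.close_job())"
```

```text
the job is handed in; nothing more can be done
None
```

I stood the cassette on its white end and let go, then took it again from above and lowered it into the slot; I handed the job in at about 23.5 s with it gripped (77 N), upright and its orange band within about 1 mm of the mouth by my measurements, but no verdict was returned.

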